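# Draw-latch clamp on a seat-frame tube

### The job

Clamp the black seat-frame tube in the bench clamp: with the red lever still standing up, take the yellow tab and hook the wire bail over the steel keeper, seating its cross bar down behind the keeper and drawing it gently back under the lip only until you feel it catch; let go, then push the red lever over past center until it rests flat and holds the clamp tight. The blue jaw is stiff: do not haul it along by the bail, do not ram the lever down on its rest, and leave the things lying around alone.

Things in the scene. Friction and masses are not known exactly. Their poses are not given: they have to be found in the camera images.
- jig: Aluminium bench clamp fixed to the green bench; it carries the lever's rest and the sliding blue jaw. Origin at bench height under the lever's pivot; x runs along the clamp from lever to jaw, y across, z up. In mm here: bed x -85..170, y -45..45, 12 high; black tube 28 diameter, 220 long along y, at x 49, z 34.
- pivot (a point): The lever's pivot: axis along the clamp's y at x 0, z 60 mm, between two steel cheeks (outer faces y +-17, top z 69).
- jaw_top (a point): A fixed point of the clamp at the height of the blue jaw's flat top (z 57 mm), x 129, beyond the keeper wherever the jaw stands; the top is free there to x 140, y +-35. The jaw slides along x, against a stiff drag of about 30 N; it starts 1 to 20 mm (random, NOT measured: feel or see) beyond its home against the tube.
- keeper_home (a point): Fixed point where the foot of the keeper's far face is once the jaw is HOME: x 97, z 57 mm; at the start the keeper is 1 to 20 mm farther in +x. Keeper: steel post on the jaw, 12 long (x), 26 wide (y), 14 high; at its top a lip juts 4 mm in +x (underside 9 above the jaw's top). The bar goes over the lip, down on the jaw, then back in -x under the lip to touch the post.
- latch: The latch's fixed base with its two cheeks. Same origin and axes as jig, fixed to it. The wire bail and the lever hang on it.
- handle: Red grip of the lever: 60 long (its z), 20 wide (y), 10 thick (x). Origin at its middle, 45 mm from the pivot; z points to the free end, 75 mm from the pivot. To close, push its +x face (the one towards the jaw when upright). Closed, it lies level pointing along the clamp's -x, on a rest 55 mm from the pivot.
- lever (a joint): 0: handle upright; positive: leaning away from the jaw; -0.6: fully towards the jaw; 1.57: closed on its rest. Light friction (0.05 N m), stays where left; closing under load takes up to about 1 N m; center is at about 1.37, after which it snaps shut. It carries the bail's pin 30 mm from the pivot, 0.209 rad farther round in the closing sense than the handle.
- bail (a joint): Angle of the bail against the lever about the pin. lever + bail = the bail's slope: 0 level along the clamp's +x, positive bar end raised, about -0.2 with the bar down on the jaw and the lever upright. Stiff (0.06 N m): it stays where left and turns with the lever, so a bar not caught under the lip is lifted off again when the lever is pushed.
- bail_spring (a joint): Stretch of the sprung bail in m: 0 slack (8 N preload, then 10 N per mm); about 0.005 with the clamp closed tight.
- bail_bar (a point): Centre of the bail's steel cross bar, 6 mm diameter, 41 long along y, 124 mm from the bail's pin when slack. Lying on the jaw its centre is at z 60 mm. Two side wires run from its ends to the pin at y +-20 mm.
- tab: Yellow finger tab standing on the middle of the bail's bar, square to the bail: 20 wide (y), 8 thick (x), from 4 to 46 mm above the bar. Origin 33 mm above the bar's centre, the place to grip; fingers close along y. Axes: x along the bail away from the pin, z up the tab.
- screwdriver: Blue-handled screwdriver, 180 long, loose on the bench. Leave alone.
- spanner: Steel spanner, 160 long, loose. Leave alone.
- wheel: Black rubber caster wheel, 72 diameter, 26 high, lying flat, loose. Leave alone.
- oil: Yellow jar with blue lid, 44 diameter, 85 high, standing, loose. Leave alone.

How it is judged (in metres and radians):
On the way:
1. the bail's bar lies down on the jaw behind the keeper (bar centre less than 66 mm above the bench and beyond 96 mm along the clamp) while the lever still stands open (joint below 0.7) (z of bail_bar in the frame of jig below 0.066 m and x of bail_bar in the frame of jig above 0.096 m and value of joint lever below 0.7 rad), for 0.2 s.
At the end, for the whole second after the job is handed in: The lever lies closed and still (joint above 1.5 rad), the bail is hooked with its bar behind the keeper (bar centre below 66 mm, beyond 96 mm along the clamp) and stretched tight (more than 3.5 mm) (value of joint lever above 1.5 rad and value of joint bail_spring above 0.0035 m and z of bail_bar in the frame of jig below 0.066 m and x of bail_bar in the frame of jig above 0.096 m and not (velocity of joint lever above 0.1 rad/s) and not (velocity of joint lever below -0.1 rad/s)); the robot touches nothing.
It fails at once if the bail, held by its tab, is pulled or pressed against the jaw with more than 25 N (contact force between latch and jig above 25 N and contact force between the fingers and tab above 1 N).
It fails at once if the lever is rammed down on its rest with more than 40 N (contact force between handle and jig above 40 N).
It fails at once if a thing lying around is moved by more than 20 mm (distance of any of screwdriver, spanner, wheel, oil from where it was at the start of the episode above 0.02 m).
It also fails if it takes over 61 s, if anything falls off the work surface, if the arm or the gripper's body presses on something with over 40 N, if the wrist force passes 120 N, or if a joint passes its speed limit or range.

### The arm

A 6-joint arm with a two-finger parallel gripper is mounted at the origin on the work surface. World frame = base frame: x ahead of the robot, y to its left, z up, the work surface at z = 0. Lengths are in mm, angles in rad, forces in N, time in s.
With the tool pointing down it reaches from about 275 to 825 mm from the base axis. Payload 5.2 kg.
Tool frame: the origin (TCP) lies at the very end of the fingers, on their centre line; the grasp point (between the pads) lies 19 mm behind it; z points along the fingers, y is the line along which they close (so a half turn about z gives the same grasp; the last joint's range is limited). The gripper opens to 93 mm and grips with 3 to 60 N. Pads are 15 mm wide; open, the fingers measure 128 mm over their backs; the gripper's body (75 mm by 188 mm) begins 65 mm behind the grasp point.
Start: joints at [-1.321, 0.259, 1.535, -0, 1.348, -0.203], TCP at [240.637, -494.569, 218.653] pointing down, gripper open.
Joint ranges: [-3.14, 3.14], [-0.91, 2.08], [0.19, 2.58], [-1.22, 4.36], [0.22, 2.71], [-3.12, 3.12]. Speed limits (rad/s): [2.57, 2.57, 3.14, 3.14, 3.14, 3.14].

### API

Orientations are given as [roll, pitch, yaw] about the fixed x, y, z axes, in that order (R = Rz(yaw) Ry(pitch) Rx(roll)).
In Python, from bench import robot gives the robot as it stands. The module is installed in compiled form; this text tells all that it offers. Calls block until the motion is done:
- robot.move_ptp(position, orientation): joint-space move of the TCP to a pose.
- robot.move_linear(position, ori=None, speed=150, f_stop=None): straight line of the TCP; ori=None keeps the orientation; speed is the mean speed in mm/s. With f_stop (N) it stops when the force on the tool has changed by that much, and returns True; else False.
- robot.move_j(angles): joint-space move.
- robot.move_gripper(opening): opening from 0.0 (shut) to 1.0 (fully open); the grip force is fixed at half the most; returns when the fingers have stopped.
- robot.sleep(seconds).
- robot.inverse_kinematics(position, orientation): joint angles nearest the present ones, or None.
- robot.get_image(name): name is "scene" or "top" or "wrist"; returns a dict with "img" (480x640x3 uint8, blue, green, red), "fovy" (degrees; the focal length in pixels is half the picture's height over the tangent of half this angle, whatever the lens; pixels are square), "cx", "cy" (the principal point, pixels), "eye" and "orientation" of the camera in the world. Camera axes: x right, y down, z forward; pixel columns grow to the right and rows downward; lengths in mm; the calibration is good to about 2 mm. A picture is of the moment at which its call begins. There is no depth.
A pose or a line that the arm cannot do raises robot.MotionError and nothing moves.
- robot.hand_in(): hands the job in; it is judged then, once.
Readings, each from a call of its own:
- robot.current_t(): time.
- robot.current_qpos(): joint angles.
- robot.current_joint_vel(): joint speeds.
- robot.current_joint_efforts(): joint torques, N m.
- robot.current_tcp_pos(): TCP position.
- robot.current_eef_rot(): TCP orientation.
- robot.current_contact_force(): force on the tool from outside, world axes, zero at the start.
- robot.current_ft_torque(): the same for the moment, N m.
- robot.current_gripper_width(): opening from 0.0 (shut) to 1.0 (fully open).
- robot.current_finger_force(): force on a finger pad.
Only numpy, scipy, OpenCV 4.12 (cv2) and the standard library are available. Lean on these libraries where they do the work, as an engineer would, in place of code of your own. Each camera call takes 0.05 s, during which the arm holds its last target. There are 200 camera calls.

## Working session

There is one attempt and no reset: what is moved stays moved. The work goes in short steps, each a Python script; the robot and the scene stay as the last script left them, time stands still between calls to the robot, and variables do not carry over. Pictures are saved under pics/ and viewed, at most 10 in all, crops included, and the job is handed in when it is done.

```bash
mkdir -p pics; ls
python3 - <<'E'
from bench import robot
import cv2
for n in("scene","top"):
    d=robot.get_image(n); cv2.imwrite(f"pics/{n}0.png",d["img"]); print(n,d["fovy"],d["cx"],d["cy"],d["eye"],d["orientation"])
print(robot.current_t())
E
```

```text
pics
scene 43.5603141809912 322.8565255600829 235.39409740911867 [1029.76057748  259.29641647  646.91261452] [-2.38477886  0.00292667  1.99793542]
top 54.06855168681074 317.38668564780176 250.7450620161794 [470.94142538  34.53699578 777.67737588] [-3.04389195 -0.01429411 -1.58287795]
0.1
```

View pics/scene0.png

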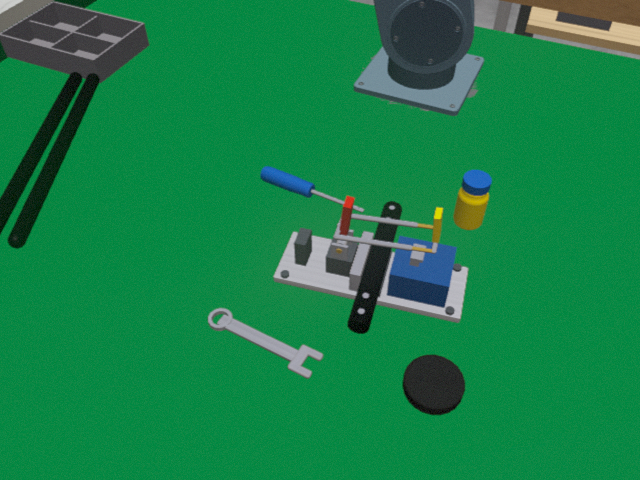

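View pics/top0.png

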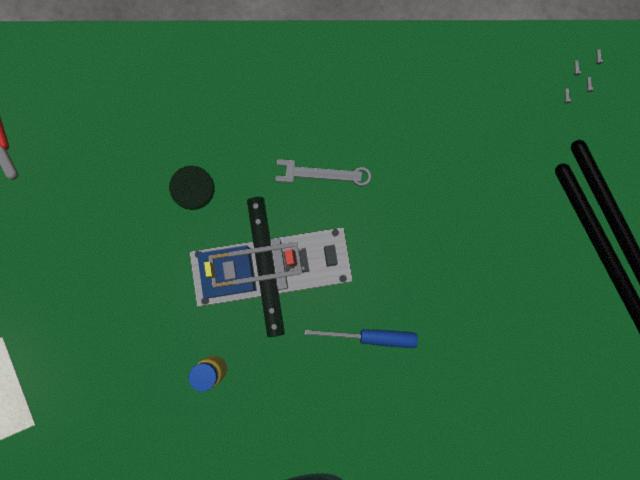

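The top view shows the clamp's +x pointing left in the image, about world +y. The bed corners are near (345,229), (351,283), (198,304) and (191,250), the red handle at (290,257), the tab at (209,269) and the keeper at (229,270). The bail is up and roughly level, already beyond the keeper. Next I measure the clamp's pose.

```bash
cat > h.py <<'E'
import numpy as np, cv2
from scipy.spatial.transform import Rotation as R
def cam(d):
    return np.array(d["eye"]),R.from_euler("xyz",d["orientation"]).as_matrix(),240/np.tan(np.radians(d["fovy"]/2)),d["cx"],d["cy"]
def ray(d,p):
    e,M,f,cx,cy=cam(d); return e,M@np.array([(p[0]-cx)/f,(p[1]-cy)/f,1])
def onz(d,p,z):
    e,v=ray(d,p); return e+v*(z-e[2])/v[2]
def onplane(d,p,q,n):
    e,v=ray(d,p); return e+v*(np.dot(np.array(q)-e,n)/np.dot(v,n))
def proj(d,P):
    e,M,f,cx,cy=cam(d); c=M.T@(np.array(P)-e); return c[:2]/c[2]*f+[cx,cy]
E
python3 - <<'E'
from h import *
from bench import robot
t=robot.get_image("top"); s=robot.get_image("scene")
def mask(d,lo,hi,box):
    h=cv2.cvtColor(d["img"],cv2.COLOR_BGR2HSV); m=cv2.inRange(h,lo,hi); o=np.zeros_like(m); x0,y0,x1,y1=box; o[y0:y1,x0:x1]=m[y0:y1,x0:x1]; return o
def big(m):
    c,_=cv2.findContours(m,cv2.RETR_EXTERNAL,cv2.CHAIN_APPROX_NONE); return max(c,key=cv2.contourArea)
# bed: everything not green in box, tube removed by opening outside bed
m=mask(t,(0,0,120),(180,60,255),(180,220,365,310))
pts=cv2.findNonZero(m); r=cv2.minAreaRect(pts); b=cv2.boxPoints(r); print("bed px",b.round(1).tolist())
B=np.array([onz(t,p,12)[:2] for p in b]); print("bed",B.round(1).tolist(),[np.linalg.norm(B[i]-B[i-1]).round(1) for i in range(4)])
m=mask(t,(0,0,0),(180,255,50),(240,190,292,345)); c=big(m); r=cv2.minAreaRect(c); b=cv2.boxPoints(r)
T=np.array([onz(t,p,34)[:2] for p in b]); print("tube",T.round(1).tolist(),[np.linalg.norm(T[i]-T[i-1]).round(1) for i in range(4)],T.mean(0))
for n,d,bx in(("top",t,(180,220,365,310)),("scene",s,(320,180,450,260))):
    for k,lo,hi in(("red",(0,120,60),(8,255,255)),("yel",(22,150,100),(35,255,255))):
        c=big(mask(d,lo,hi,bx)); print(n,k,cv2.boundingRect(c),cv2.boxPoints(cv2.minAreaRect(c)).round(1).tolist())
i=t["img"][220:310,180:360]; j=s["img"][180:320,270:475]
cv2.imwrite("pics/c1.png",np.vstack([cv2.resize(i,(700,350),interpolation=cv2.INTER_CUBIC)[:240],cv2.resize(j,(700,350))[:350]]) if 0 else cv2.resize(i,(720,360),interpolation=cv2.INTER_CUBIC))
E
```

```text
bed px [[186.0, 230.10000610351562], [341.3999938964844, 207.89999389648438], [354.20001220703125, 297.29998779296875], [198.8000030517578, 319.5]]
bed [[582.0, 237.3], [616.5, -17.9], [469.4, -36.1], [436.9, 214.6]] [np.float64(146.8), np.float64(257.4), np.float64(148.2), np.float64(252.8)]
tube [[496.9, 116.1], [500.8, 89.4], [413.6, 76.3], [409.9, 102.8]] [np.float64(88.1), np.float64(27.0), np.float64(88.2), np.float64(26.7)] [455.28928488  96.1572194 ]
top red (285, 249, 10, 16) [[284.0, 250.1999969482422], [292.29998779296875, 248.8000030517578], [294.79998779296875, 263.5], [286.5, 264.8999938964844]]
top yel (211, 273, 1, 2) [[211.0, 274.0], [211.0, 274.0], [211.0, 273.0], [211.0, 273.0]]
scene red (340, 196, 14, 39) [[337.6000061035156, 232.60000610351562], [344.6000061035156, 195.39999389648438], [353.70001220703125, 197.10000610351562], [346.79998779296875, 234.3000030517578]]
scene yel (419, 207, 24, 35) [[417.20001220703125, 239.10000610351562], [421.20001220703125, 205.10000610351562], [442.6000061035156, 207.6999969482422], [438.6000061035156, 241.6999969482422]]
```

View pics/c1.png

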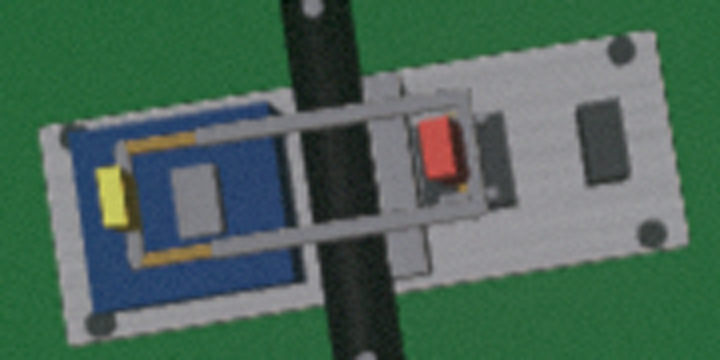

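The close-up gives clean corners (crop scale 4, offset 180,220): bed (40,128), (655,32), (688,243), (72,345); keeper top (170,168) to (224,230); tab top centre (114,197); handle top centre (441,149).

```bash
cat >> h.py <<'E'
def tri(d1,p1,d2,p2):
    e1,v1=ray(d1,p1); e2,v2=ray(d2,p2); v1/=np.linalg.norm(v1); v2/=np.linalg.norm(v2)
    a=np.linalg.lstsq(np.c_[v1,-v2],e2-e1,rcond=None)[0]; A=e1+a[0]*v1; B=e2+a[1]*v2
    return (A+B)/2,np.linalg.norm(A-B)
E
python3 - <<'E'
from h import *
from bench import robot
t=robot.get_image("top"); s=robot.get_image("scene")
px=lambda a,b:(180+a/4-.4,220+b/4-.4)
C=np.array([onz(t,px(*p),12)[:2] for p in[(40,128),(655,32),(688,243),(72,345)]])
print(C.round(1),[np.linalg.norm(C[i]-C[i-1]).round(1) for i in range(4)])
M=np.array([[170,-45],[170,45],[0,0],[0,0]])
# image: left=+x clamp ; up in image=world +x. clamp y = z cross x
M=np.array([[170,-45],[-85,-45],[-85,45],[170,45]],float)
def fit(M,C):
    a=M-M.mean(0);b=C-C.mean(0); th=np.arctan2((a[:,0]*b[:,1]-a[:,1]*b[:,0]).sum(),(a*b).sum())
    r=np.array([[np.cos(th),-np.sin(th)],[np.sin(th),np.cos(th)]]); o=C.mean(0)-r@M.mean(0); return th,r,o
th,r,o=fit(M,C); print("yaw",th,"o",o,"res",(M@r.T+o-C).round(1).tolist())
loc=lambda P:np.r_[r.T@(np.array(P)[:2]-o),P[2]].round(1)
print("keeper",[loc(onz(t,px(*p),71)).tolist() for p in[(170,168),(216,163),(224,230),(178,238)]])
print("tube end screws?",[loc(onz(t,p,34)) for p in[(256,198),(275,335)]])
for n,a,b in(("tab",px(114,197),(438.5,209)),("hand",px(441,149),(349,199))):
    P,e=tri(t,a,s,b); print(n,P.round(1),loc(P),"gap",e)
    print("  top ray at z:",[loc(onz(t,a,z)).tolist() for z in(130,135,140,145)])
np.save("pose.npy",[o[0],o[1],th])
i=s["img"][180:330,265:475]; cv2.imwrite("pics/c2.png",cv2.resize(i,None,fx=3.8,fy=3.8,interpolation=cv2.INTER_CUBIC))
for P in[(0,0,60),(129,0,57),(97,0,57)]: print(P,proj(s,np.r_[r@np.array(P[:2])+o,P[2]]).round(1))
E
```

```text
[[546.7 230.9]
 [583.7 -20.5]
 [496.9 -32.4]
 [458.7 216.8]] [np.float64(89.1), np.float64(254.1), np.float64(87.6), np.float64(252.1)]
yaw 1.7196277208468747 o [527.77421369  56.67325325] res [[0.4, 0.6], [1.2, -0.2], [-1.0, -1.6], [-0.6, 1.3]]
keeper [[109.4, -13.8, 71.0], [92.1, -13.0, 71.0], [92.8, 12.4, 71.0], [110.2, 12.6, 71.0]]
tube end screws? [array([  47.9, -110.3,   34. ]), array([ 50.8, 109.1,  34. ])]
tab [509.5 170.7 151.6] [115.5   1.2 151.6] gap 0.7798628637724111
  top ray at z: [[119.5, -0.9, 130.0], [118.5, -0.4, 135.0], [117.4, 0.1, 140.0], [116.4, 0.5, 145.0]]
hand [525.2  62.8 139.7] [  6.4   1.6 139.7] gap 1.1584019532481586
  top ray at z: [[6.1, 0.6, 130.0], [6.0, 1.1, 135.0], [5.8, 1.5, 140.0], [5.7, 2.0, 145.0]]
(0, 0, 60) [341.9 242.7]
(129, 0, 57) [438.5 264.3]
(97, 0, 57) [413.9 259.2]
```

View pics/c2.png

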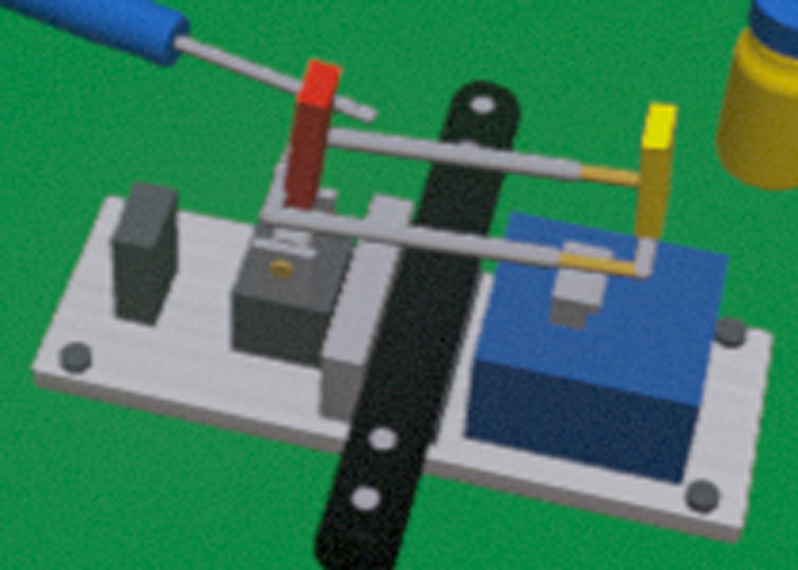

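The scene crop agrees with this. The handle tip is at about x 6, z 138 (lever ≈ -0.08) and the bail slope is ≈ +0.1. The lip edge is at x ≈ 109, so the jaw is about 8 mm off home, and the tab is unobstructed. Next I move above the tab and take a wrist look.

```bash
cat >> h.py <<'E'
import os
if os.path.exists("pose.npy"):
    ox,oy,th=np.load("pose.npy"); Rc=R.from_euler("z",th).as_matrix(); O=np.array([ox,oy,0])
W=lambda p:Rc@np.array(p,float)+O          # clamp -> world
L=lambda p:Rc.T@(np.array(p,float)-O)
def bar(q,s):
    a=q+.209; return np.array([-30*np.sin(a)+124*np.cos(s),0,60+30*np.cos(a)+124*np.sin(s)])
SG=1
def ori(s):   # tool z against tab z, y along clamp +-y
    z=np.array([np.sin(s),0,-np.cos(s)]); y=np.array([0,SG,0.]); M=Rc@np.c_[np.cross(y,z),y,z]
    return R.from_matrix(M).as_euler("xyz").tolist()
def tcp(b,s,up): return W(b+up*np.array([-np.sin(s),0,np.cos(s)])).tolist()
E
python3 - <<'E'
import h; from h import *
from bench import robot
for sg in(1,-1):
    h.SG=sg
    for a in[(-.08,.1,16),(-.15,-.25,16),(.24,-.23,16)]: 
        j=robot.inverse_kinematics(tcp(bar(a[0],a[1]),a[1],a[2]),ori(a[1])); print(sg,None if j is None else np.round(j,2))
    j=robot.inverse_kinematics(W([-65,0,80]).tolist(),ori(0)); print(None if j is None else np.round(j,2))
E
```

```text
1 [0.05 0.32 1.72 0.11 1.12 2.99]
1 [ 0.3   0.43  1.7  -0.28  1.07 -2.85]
1 [ 0.26  0.42  1.71 -0.26  1.05 -2.89]
[-0.22  0.37  1.75 -0.    1.02  2.77]
-1 [ 0.05  0.32  1.72  0.11  1.12 -0.15]
-1 [ 0.3   0.43  1.7  -0.28  1.07  0.29]
-1 [ 0.26  0.42  1.71 -0.26  1.05  0.25]
[-0.22  0.37  1.75  0.    1.02 -0.37]
```

```bash
sed -i 's/^SG=1/SG=-1/' h.py
python3 - <<'E'
from h import *
from bench import robot
s=.1;b=bar(-.08,s)
robot.move_gripper(.6)
robot.move_ptp(tcp(b,s,160),ori(s))
robot.move_linear(tcp(b,s,85),ori(s))
d=robot.get_image("wrist"); cv2.imwrite("pics/w1.png",d["img"]); print(robot.current_t(),robot.current_tcp_pos(),L(d["eye"]),d["fovy"])
print("pred tabtop",[proj(d,W(b+np.array([0,y,0])+46*np.array([-np.sin(s),0,np.cos(s)]))).round(0) for y in(-10,10)], "keeper lip", [proj(d,W([109,y,71])).round(0) for y in(-13,13)])
E
```

```text
4.2917 [512.19587462 166.29962732 187.77285172] [ 1.65999613e+02 -1.39514061e-01  3.58898880e+02] 65.63996197147269
pred tabtop [array([337., 266.]), array([303., 266.])] keeper lip [array([337., 250.]), array([304., 250.])]
```

View pics/w1.png

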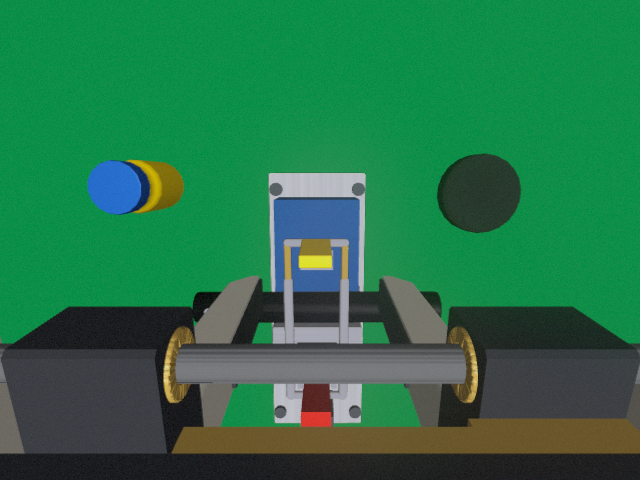

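The wrist view shows the tab top centred at (315.5,261) against a prediction of (320,266), so it lies about 2.5 mm to +y and about 3 mm farther in x. That is near the calibration limit, so I apply half, descend and grip, then read the side force.

```bash
python3 - <<'E'
from h import *
from bench import robot
ox,oy,_=np.load("pose.npy"); d=Rc@np.array([1.,1.5,0]); np.save("pose.npy",[ox+d[0],oy+d[1],th])
E
python3 - <<'E'
from h import *
from bench import robot
s=.1;b=bar(-.08,s)
print(robot.move_linear(tcp(b,s,16),ori(s),speed=60,f_stop=8))
f0=np.array(robot.current_contact_force())
robot.move_gripper(0.1); robot.sleep(.2)
print(robot.current_gripper_width()*93,robot.current_finger_force(),Rc.T@f0,Rc.T@np.array(robot.current_contact_force()),L(robot.current_tcp_pos()),robot.current_t())
E
```

```text
False
19.84573774515189 29.999444782733917 [-0.39150836  0.04603604 -0.84888778] [0.32263413 1.16862855 0.63740599] [118.0451051    0.33738291 117.95211951] 6.4583
```

Gripped: 19.8 mm between the pads, negligible side force. Now I swing the bail down, stopping on light contact.

Run:
```python
from h import *
from bench import robot
F=lambda:(Rc.T@np.array(robot.current_contact_force())).round(1)
for q,s,v in[(-.1,.04,40),(-.13,-.03,40),(-.15,-.09,40)]:
    print(robot.move_linear(tcp(bar(q,s),s,16),ori(s),speed=v,f_stop=12),F())
for s in np.arange(-.11,-.30,-.02):
    r=robot.move_linear(tcp(bar(-.15,s),s,16),ori(s),speed=15,f_stop=5)
    print(round(s,2),bar(-.15,s).round(1),r,F())
    if r: break
print(L(robot.current_tcp_pos()),robot.current_t()); 
M=R.from_euler("xyz",robot.current_eef_rot()).as_matrix(); z=Rc.T@M[:,2]; print("bar est",L(robot.current_tcp_pos())+16*z, np.arcsin(z[0]))
d=robot.get_image("scene"); i=d["img"][180:330,320:475]; cv2.imwrite("pics/c3.png",cv2.resize(i,None,fx=4,fy=4,interpolation=cv2.INTER_CUBIC))
```

```text
False [-1.2  2.1 -0.5]
False [-1.1  2.6 -0.3]
False [-0.6  2.8 -0.2]
-0.11 [121.5   0.   76.3] False [-0.1  4.1 -0.6]
-0.13 [121.2   0.   73.9] False [ 0.5  2.9 -0.5]
-0.15 [120.8   0.   71.4] False [-0.   2.6 -1. ]
-0.17 [120.4   0.   69. ] False [ 0.6  2.3 -0.5]
-0.19 [120.    0.   66.5] False [ 0.8  2.9 -0.2]
-0.21 [119.5   0.   64.1] False [-0.   3.3 -0.8]
-0.23 [119.    0.   61.7] True [-0.5  1.2  6.4]
[122.6559877   -0.2422486   78.08091563] 9.6333
bar est [119.02416539  -0.2515638   62.49856087] -0.2289847531350976
```

View pics/c3.png

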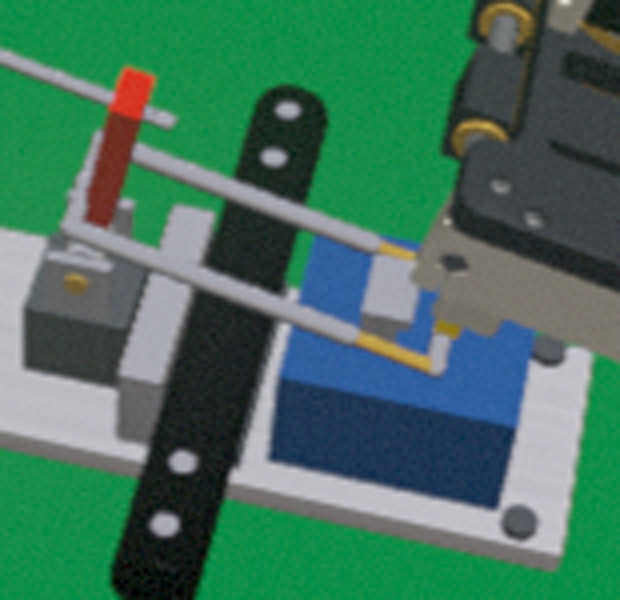

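The bail is down, with the bar on the jaw just beyond the keeper (contact 6 N). Now I draw it gently back until it catches.

Run:
```python
from h import *
from bench import robot
from scipy.optimize import fsolve
F=lambda:(Rc.T@np.array(robot.current_contact_force())).round(1)
p=np.array(robot.current_tcp_pos()); M=R.from_euler("xyz",robot.current_eef_rot()).as_matrix(); z=Rc.T@M[:,2]; s=np.arcsin(z[0]); b=L(p)+16*z
b[2]-=0.0; y=b[1]
zz=b[2]-.3
robot.move_linear(tcp(np.array([b[0],y,zz]),s,16),ori(s),speed=10); print(F())
x=b[0]; q=-.15; n=0
while x>101:
    x-=1.; q,s=fsolve(lambda v:bar(*v)[[0,2]]-[x,zz],[q,s])
    r=robot.move_linear(tcp(np.array([x,y,zz]),s,16),ori(s),speed=12,f_stop=5)
    f=F(); print(round(x,1),round(q,2),round(s,3),r,f)
    if r or f[0]>6: break
print(L(robot.current_tcp_pos()),robot.current_t())
```

```text
[0.5 3.5 5.7]
118.0 -0.11 -0.225 False [4.6 4.8 5.4]
117.0 -0.08 -0.224 False [4.8 3.8 5.6]
116.0 -0.04 -0.223 False [6.3 3.5 5.8]
[120.85250116  -0.34040887  78.09892369] 10.8333
```

Run:
```python
from h import *
from bench import robot
from scipy.optimize import fsolve
F=lambda:(Rc.T@np.array(robot.current_contact_force())).round(1)
p=np.array(robot.current_tcp_pos()); M=R.from_euler("xyz",robot.current_eef_rot()).as_matrix(); z=Rc.T@M[:,2]; s=np.arcsin(z[0]); b=L(p)+16*z
x,y,zz=b; print(b)
for k in range(4):
    zz+=.3; robot.move_linear(tcp(np.array([x,y,zz]),s,16),ori(s),speed=10); print(zz,F())
    if F()[2]<3: break
q=-.04
while x>103:
    x-=1.; q,s=fsolve(lambda v:bar(*v)[[0,2]]-[x,zz],[q,s])
    r=robot.move_linear(tcp(np.array([x,y,zz]),s,16),ori(s),speed=12,f_stop=6)
    f=F(); print(round(x,1),round(q,2),round(s,3),r,f)
    if r or f[0]>9: break
print(L(robot.current_tcp_pos()),robot.current_t())
```

```text
[117.34674284  -0.35478507  62.48772733]
62.787727328641324 [1.5 3.2 1.9]
116.3 -0.05 -0.218 False [3.9 2.8 2. ]
115.3 -0.02 -0.217 False [3.1 3.3 1.9]
114.3 0.02 -0.215 False [3.3 3.3 2.2]
113.3 0.06 -0.213 False [3.6 3.7 2.2]
112.3 0.09 -0.21 False [3.5 2.5 2.5]
111.3 0.13 -0.207 False [2.8 5.  1.5]
110.3 0.17 -0.204 False [3.3 2.8 2.1]
109.3 0.21 -0.2 False [3.3 3.2 1.5]
108.3 0.25 -0.196 False [3.9 4.1 2.2]
107.3 0.29 -0.191 False [5.6 4.1 2.1]
106.3 0.33 -0.186 False [9.4 4.8 2.4]
[ 1.11038929e+02 -1.09665070e-01  7.83072001e+01] 13.875
```

The draw-back force is rising at x ≈ 107, where the post face was predicted, so the bar has caught. I release, back off along the tab and check.

Run:
```python
from h import *
from bench import robot
p=np.array(robot.current_tcp_pos()); M=R.from_euler("xyz",robot.current_eef_rot()).as_matrix()
robot.move_gripper(.6)
robot.move_linear((p-75*M[:,2]).tolist(),speed=120)
robot.move_ptp(W([70,0,235]).tolist(),ori(0))
robot.move_gripper(0)
t=robot.get_image("scene"); print(robot.current_t())
i=t["img"][180:330,265:475]; cv2.imwrite("pics/c4.png",cv2.resize(i,None,fx=3.8,fy=3.8,interpolation=cv2.INTER_CUBIC))
```

```text
16.9417
```

View pics/c4.png

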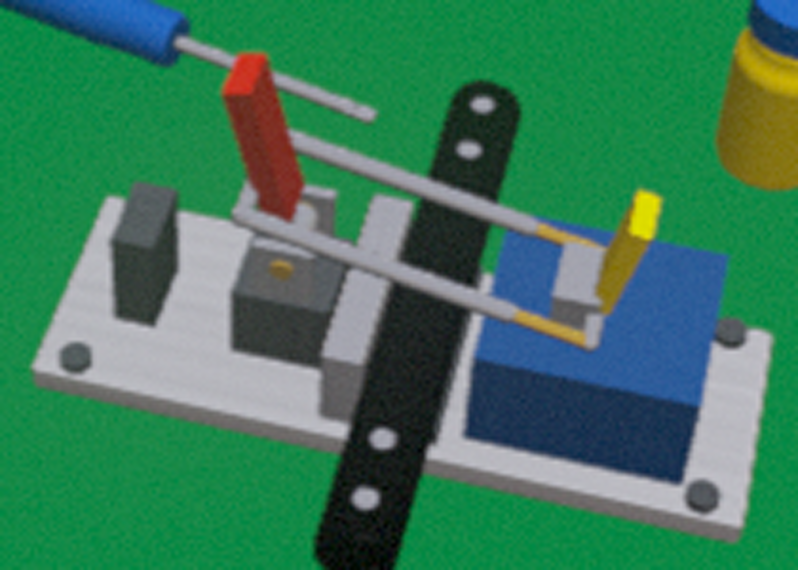

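The bar is hooked under the lip at about (592,335) in the crop, and the lever leans about 0.3. Now I push the lever over with closed fingers, tracking its arc.

```bash
cat >> h.py <<'E'
def push(q,rc=65):
    return W([-rc*np.sin(q)+5*np.cos(q)+7.5,0,60+rc*np.cos(q)+5*np.sin(q)]).tolist()
E
python3 - <<'E'
from h import *
from bench import robot
F=lambda:(Rc.T@np.array(robot.current_contact_force())).round(1)
o=ori(0); p=np.array(push(-.05)); 
robot.move_ptp((p+[0,0,90]).tolist(),o); robot.move_linear(p.tolist(),o,speed=120); print(F(),robot.current_t())
for q in np.arange(.05,1.36,.1):
    r=robot.move_linear(push(q),o,speed=30,f_stop=30); f=F(); print(round(q,2),r,f)
    if r: break
print(L(robot.current_tcp_pos()),robot.current_t())
E
```

```text
[-0.1  0.1  0.2] 18.1833
0.05 False [ 0.4  0.7 -0.4]
0.15 False [ 0.1 -0.   0. ]
0.25 False [ 2.  -0.8  0.5]
0.35 False [ 6.8 -0.   2.3]
0.45 False [8.4 0.6 4.3]
0.55 False [7.6 0.5 3.6]
0.65 False [5.5 0.4 4.4]
0.75 False [5.3 1.2 3.3]
0.85 False [4.8 0.9 3. ]
0.95 False [ 5.4 -0.7  2.2]
1.05 False [ 5.5 -0.5  2.2]
1.15 False [ 2.9 -0.2  1.6]
1.25 False [0.9 0.2 1. ]
1.35 False [-0.3 -0.2  0.7]
[-5.51991220e+01  2.71603948e-03  7.87896664e+01] 23.3167
```

Run:
```python
from h import *
from bench import robot
t=robot.get_image("scene")
i=t["img"][180:330,265:475]; cv2.imwrite("pics/c5.png",cv2.resize(i,None,fx=3.8,fy=3.8,interpolation=cv2.INTER_CUBIC))
```

```text
(no output)
```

View pics/c5.png

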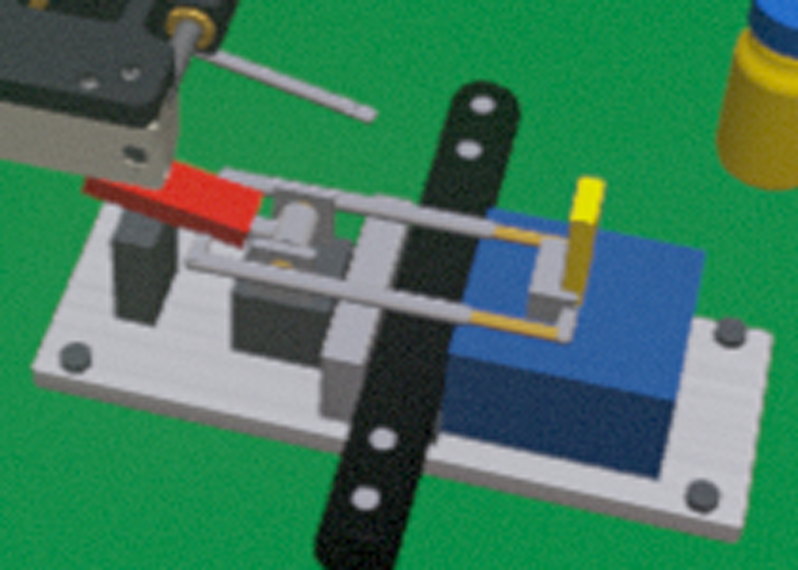

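The lever is nearly over, the jaw has moved up to the tube, and the bail is hooked. I press on gently with a low force stop.

Run:
```python
from h import *
from bench import robot
F=lambda:(Rc.T@np.array(robot.current_contact_force())).round(1)
o=ori(0)
for q in np.arange(1.38,1.62,.03):
    r=robot.move_linear(push(q),o,speed=10,f_stop=10); f=F(); print(round(q,2),r,f)
    if r: break
print(L(robot.current_tcp_pos()),robot.current_t())
p=np.array(robot.current_tcp_pos()); robot.move_linear((p+[0,0,120]).tolist(),speed=100)
robot.move_ptp(W([-60,150,260]).tolist(),o)
t=robot.get_image("scene"); print(robot.current_t())
i=t["img"][180:330,265:475]; cv2.imwrite("pics/c6.png",cv2.resize(i,None,fx=3.8,fy=3.8,interpolation=cv2.INTER_CUBIC))
```

```text
1.38 False [ 0.8 -0.2 -0.2]
1.41 False [-0.7  0.9  0.2]
1.44 False [ 0.3 -0.1  0.4]
1.47 False [-0.4  0.2 -0.4]
1.5 False [ 0.1 -0.7  0.9]
1.53 False [0.  0.3 0.8]
1.56 False [-0.2 -0.2 -0.2]
1.59 True [-0.4  1.4  4.7]
[-57.49120822  -0.08788527  65.25156176] 25.9667
28.0833
```

View pics/c6.png

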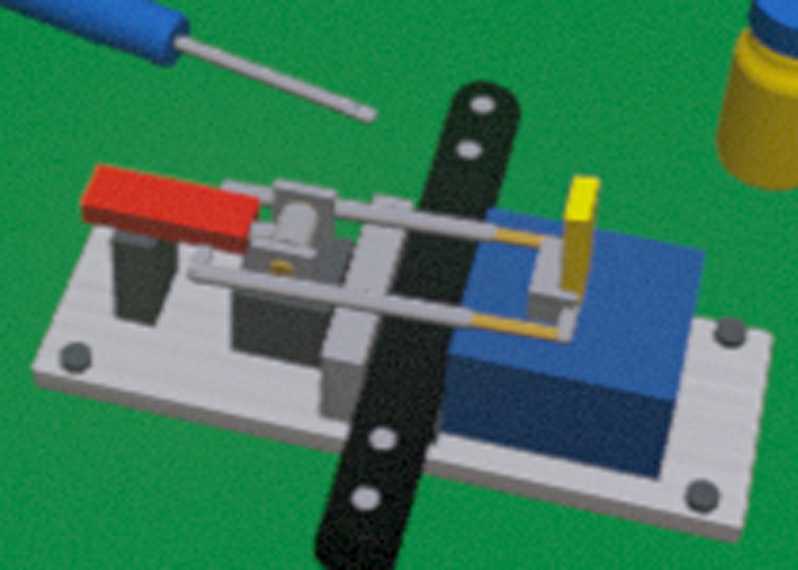

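The lever now lies flat on its rest with the bail hooked. I check tightness by confirming the jaw is home: the keeper top should span x 85..101.

Run:
```python
from h import *
from bench import robot
t=robot.get_image("top"); a=np.array([proj(t,W([x,y,71])) for x,y in((60,0),(150,0))]); print(a)
n=181; v=[]
for k in range(n):
    x=60+k*.5; v.append(np.mean([t["img"][int(round(p[1])),int(round(p[0]))].astype(float) for p in(proj(t,W([x,y,71])) for y in(-8,-4,4,8))],0))
v=np.array(v); print([(60+k*.5,v[k].round().astype(int).tolist()) for k in range(30,130,3)])
cv2.imwrite("pics/c7.png",cv2.resize(t["img"][220:310,180:360],(720,360),interpolation=cv2.INTER_CUBIC))
```

```text
[[255.54906527 266.53609223]
 [195.95347549 276.1035198 ]]
[(75.0, [112, 71, 45]), (76.5, [111, 70, 44]), (78.0, [111, 69, 43]), (79.5, [110, 68, 40]), (81.0, [108, 68, 41]), (82.5, [78, 60, 47]), (84.0, [86, 83, 82]), (85.5, [131, 126, 127]), (87.0, [138, 131, 130]), (88.5, [136, 130, 129]), (90.0, [138, 131, 130]), (91.5, [138, 131, 131]), (93.0, [133, 128, 127]), (94.5, [76, 86, 90]), (96.0, [58, 81, 86]), (97.5, [67, 117, 126]), (99.0, [88, 168, 172]), (100.5, [93, 177, 177]), (102.0, [88, 172, 171]), (103.5, [93, 171, 168]), (105.0, [97, 153, 149]), (106.5, [108, 93, 78]), (108.0, [110, 68, 42]), (109.5, [110, 68, 40]), (111.0, [110, 68, 41]), (112.5, [110, 70, 41]), (114.0, [112, 72, 43]), (115.5, [111, 70, 43]), (117.0, [111, 71, 42]), (118.5, [109, 69, 40]), (120.0, [111, 70, 42]), (121.5, [110, 68, 39]), (123.0, [111, 70, 42]), (124.5, [110, 69, 40])]
```

View pics/c7.png

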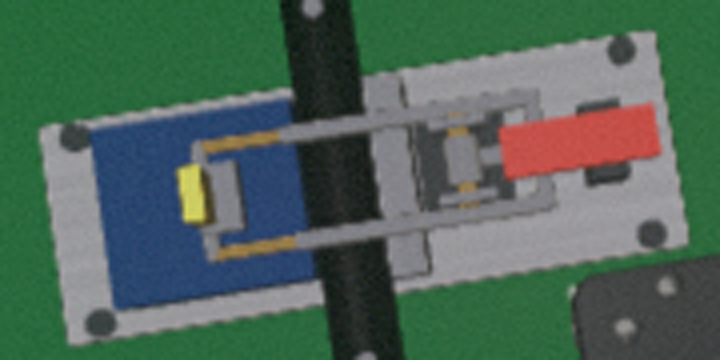

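The keeper's near edge is at x ≈ 84–85, so the jaw is home, the bail is stretched about 5 mm, and the lever is flat. The robot is clear of everything, so I hand in.

```bash
python3 -c "
from bench import robot
print(robot.hand_in(),robot.current_t())"
```

```text
the job is handed in; nothing more can be done
the job is handed in; nothing more can be done
```

The job is handed in at about 28 s of the 61 s allowed, verdict not shown: the bail is hooked under the keeper's lip, the lever lies flat on its rest, the jaw looks home against the tube, and the bail stretch (about 5 mm) is worked out from the geometry, not measured.

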